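# Sort the marker handful back into its trays

## Robot

A 7-joint arm with a two-finger parallel gripper is mounted at the origin on the work surface. World frame = base frame: x ahead of the robot, y to its left, z up, the work surface at z = 0. Lengths are in m, angles in degrees, forces in N, time in s.
With the tool pointing down it reaches from about 0.4 to 0.75 m from the base axis. Payload 19.5 kg.
Tool frame: the origin (TCP) lies at the very end of the fingers, on their centre line; the grasp point (between the pads) lies ctrl.pinch_z behind it (ctrl.pinch_z is the distance from the TCP to the grasp point, in m); z points along the fingers, x is the direction in which the jaws open and shut, and the axes are right-handed (so a half turn about z gives the same grasp; the last joint's range is limited). The gripper opens to 85 mm and grips with 20 to 120 N. Pads are 22 mm wide; open, the fingers measure 114 mm over their backs; the gripper's body (76 mm by 85 mm) begins 54 mm behind the grasp point. The pads swing forward as they close: fully open they stand 13 mm farther back than shut.
Start: joints at [74.788, 40.479, -1.581, 85.061, 1.261, 54.483, -4.326], TCP at [0.128, -0.561, 0.231] pointing down, gripper open.
Joint ranges: [-155.06, 155.06], [-18.47, 123.98], [-90, 86.84], [0, 140.48], [-83.41, 263.41], [0, 116], [-161.91, 161.91]. Speed limits (degrees/s): [108.29, 108.29, 147.25, 147.25, 172.46, 172.46, 172.46].

## Interface

Orientations are given as a 3x3 rotation matrix whose columns are the frame's x, y, z axes.
In Python, from bench import status, snapshot, camera_info, finish_job, spotter, ctrl gives the robot as it stands. The module is installed in compiled form; this text tells all that it offers.
- The arm moves only by the shell command python3 -m inch 'ROWS' [FORCE]. ROWS is JSON, a list of rows, each a list of 3 entries, a list of its own where there are three numbers: the shift along the tool's x, y, z in cm, then the turn about the tool's z in rad, then the opening in per cent of the stroke, from 0 (shut) to 100 (fully open). In form: [[[x, y, z], roll, hand], ...]. A call has 1 to 10 rows; each row is the pose to reach, as a shift and turn from the pose commanded when the call began, along the tool's axes at that moment; what a row does not reach only later rows make up. A row lasts 1/10 s, in which the tool goes at most 50 mm and 8.59 degrees, less where a joint would pass 70% of its speed; a pose out of reach is approached as far as the arm can. A call with a gripper value outside its range is refused whole. The fingers move at their own pace and stop on an object; FORCE is the grip in N (left out, the last holds). Time passes only in rows, so rows that repeat a pose let the fingers close. It gives the time, the measured TCP pose, the force and the opening at its end, in the units of the state.
- status.get_state(): the state, without advancing time (a new reading comes with each control period).
- snapshot(name): name is "scene" or "top" or "wrist"; returns the picture (384x512x3 uint8, red, green, blue); there is no depth.
- camera_info(name): a dict with "intrinsics" (3x3 intrinsics, pixels), "position" and "attitude" of the camera in the world. Camera axes: x right, y down, z forward; pixel columns grow to the right and rows downward; lengths in m; the calibration is good to about 2 mm. A picture is of the moment at which its call begins: read the wrist's pose just before it. camera_info takes no time and is no camera call; for the wrist camera it gives the pose at the moment of the call.
- finish_job(): hands the job in, once; it reports no verdict.
Trained networks look in the newest picture that a camera, given by its name, has taken for a name from the list of things; names that differ only in an ending like _2 or _b are one class to them, and where a whole thing is asked for, a point or a joint stands for the part that bears it (a point fixed in the world has none). Each returns a list of dicts, best first, with "score" (0 to 1); they miss things now and then, are a little off and sometimes report something else, mostly with a low value. They report only what shows in the picture. A call takes as long as a camera call. They do not tell look-alikes from the thing itself.
- spotter.cut_out(name, camera): "pixels" (384x512 bool, what is visible of it) and "box" ([left, top, right, bottom] in pixels, round what is visible of it).
- spotter.spot_point(name, camera): "at" ([row, column] in pixels: a listed point, or the origin of a listed thing).
The state is a dict: "time_s": time; "joint_positions": joint angles; "joint_vel": joint speeds; "tau": joint torques, N m; "ee_pos": TCP position; "ee_rot": TCP orientation; "ft_force": force on the tool from outside, world axes, zero at the start; "ft_torque": the same for the moment, N m; "gripper_width": opening from 0.0 (shut) to 1.0 (fully open).
Only numpy, scipy, OpenCV 4.12 (cv2) and the standard library are available. Lean on these libraries where they do the work, as an engineer would, in place of code of your own. Each camera call takes 0.05 s, during which the arm holds its last target. There are 200 camera calls.

## Task

Tidy the mixed handful on the shelf: lay the long and the short black arrow marker flat in the long and the short bay of the sliding tray on the rail (pointing either way), put the stepped tungsten insert flat in the square grey keeper, and stand both steel centring pins upright in the cream enamel tray. Lower the heavy insert into the keeper rather than dropping it, and leave the dosimeter badge and the eraser where they lie.

Things in the scene. Friction and masses are not known exactly. Their poses are not given: they have to be found in the camera images.
- arrow_long: the long black acrylic arrow marker: flat arrow 80 long, 43 wide over its head, plate 8 thick, shaft 14 wide, with an upright finger tab on the shaft (30 long, 10 wide, top 26 above the underside). Body origin: underside, below the middle of the tab and of the length; x points along the arrow to its tip, z up. The tab runs along x. About 30 g.
- arrow_short: the short black acrylic arrow marker: flat arrow 50 long, 34 wide over its head, plate 8 thick, shaft 12 wide, with an upright finger tab (22 long, 10 wide, top 26 above the underside). Body origin: underside, below the middle of the tab and of the length; x points along the arrow to its tip, z up. The tab runs along x. About 20 g.
- insert: tungsten collimator insert, dark grey: a stepped round plug, flange 50 diameter and 10 high, above it a hub 28 diameter up to 30 high with a small black square aperture in its top. Body origin: centre of the underside, z up. About 0.45 to 0.7 kg.
- pin_long: tall steel centring pin standing on a round foot: foot 34 diameter and 5 high, shaft 12 diameter, 60 high in all (cone tip in the last 4). Body origin: centre of the underside, z up. Handle it by the shaft. About 80 g.
- pin_short: short steel centring pin standing on a round foot: foot 34 diameter and 5 high, shaft 12 diameter, 38 high in all (cone tip in the last 4). Body origin: centre of the underside, z up. Handle it by the shaft. About 80 g.
- tray: aluminium tray, 112 (x) by 132 (y), sliding along its y on a rail (100 either way, 3 N). Origin: centre of its underside, 20 above the shelf. Floor 4, walls (4 thick) and block tops 16 above the origin. Divider at y 0. Long bay at +y: 104 (x) by 60 (y), centre x 0, y +32. Short bay at -y: 72 (x) by 60 (y), centre x -16, y -32; a solid dark block fills the +x end of that side.
- enamel: cream enamel open tray for the pins, fixed, outside 150 (x) by 110 (y) by 18 high, walls and floor 4 thick. Body origin: centre of the underside, z up.
- keeper: square grey open keeper for the tungsten insert, fixed, outside 84 by 84 by 16 high, walls and floor 6 thick (inside 72 by 72). Body origin: centre of the underside, z up.
- badge: white dosimeter badge, 52 by 34 by 10 high, lying among the things; not to be moved. Body origin: centre of the underside.
- eraser: eraser in a brown card sleeve, 44 by 20 by 10 high, lying among the things; not to be moved. Body origin: centre of the underside.
There are look-alikes about, which are no part of the job. Leave any turquoise look-alike of the arrow_long alone. What is shaped like the pin_short but blue or turquoise is not meant.

How it is judged:
By the outcome, as a careful person would: the job done as asked, in the order asked, and still so for the second after the job is handed in, with the robot touching nothing.
It also fails if it takes over 131 s, if anything falls off the work surface, if the arm or the gripper's body presses on something with over 40 N, if the wrist force passes 120 N, or if a joint passes its speed limit or range.

## Working session

There is one attempt and no reset: what is moved stays moved. The work goes in short steps, Python scripts to look and compute and a shell command to move; the robot and the scene stay as the last step left them, time stands still between calls to the robot, and variables do not carry over. Pictures are saved under pics/ and viewed, about 12 in all and at most 16, crops included, and the job is handed in when it is done.

```bash
mkdir -p pics; python3 - <<'E'
from bench import status,snapshot,camera_info,spotter,ctrl
import cv2,numpy as np
np.set_printoptions(precision=4,suppress=True)
s=status.get_state(); print(s['ee_pos'],s['ee_rot'],s['time_s'],ctrl.pinch_z)
for n in ['scene','top','wrist']:
    im=snapshot(n); cv2.imwrite(f'pics/{n}0.png',im[:,:,::-1])
    c=camera_info(n); print(n,c)
for n in ['arrow_long','arrow_short','insert','pin_long','pin_short','tray','enamel','keeper','badge','eraser']:
    print(n,[(np.round(d['at']).tolist(),round(d['score'],2)) for d in spotter.spot_point(n,'top')])
E
```

```text
[ 0.1276 -0.5604  0.2308] [[ 0.2219 -0.9751 -0.0003]
 [-0.9751 -0.2219  0.001 ]
 [-0.0011  0.     -1.    ]] 0.0 0.0187
scene {'intrinsics': array([[443.3204,   0.    , 267.6013],
       [  0.    , 443.3204, 192.4469],
       [  0.    ,   0.    ,   1.    ]]), 'position': array([ 1.3033, -0.4139,  0.7279]), 'attitude': array([[ 0.4857,  0.5405, -0.687 ],
       [ 0.8741, -0.3053,  0.3778],
       [-0.0056, -0.784 , -0.6207]])}
top {'intrinsics': array([[444.1218,   0.    , 255.2392],
       [  0.    , 444.1218, 183.1861],
       [  0.    ,   0.    ,   1.    ]]), 'position': array([0.4161, 0.0039, 1.0583]), 'attitude': array([[ 0.0049, -0.9926,  0.1214],
       [-0.9997, -0.0078, -0.0229],
       [ 0.0237, -0.1213, -0.9923]])}
wrist {'intrinsics': array([[314.2006,   0.    , 251.4463],
       [  0.    , 314.2006, 193.5865],
       [  0.    ,   0.    ,   1.    ]]), 'position': array([ 0.1922, -0.5458,  0.3735]), 'attitude': array([[ 0.2224, -0.9403, -0.2576],
       [-0.9749, -0.2148, -0.0577],
       [-0.0011,  0.264 , -0.9645]])}
arrow_long [([193.0, 157.0], 0.85), ([254.0, 100.0], 0.85), ([132.0, 117.0], 0.49)]
arrow_short [([200.0, 242.0], 0.6), ([190.0, 205.0], 0.46)]
insert [([193.0, 290.0], 0.79), ([195.0, 92.0], 0.53)]
pin_long [([232.0, 174.0], 0.75)]
pin_short [([234.0, 354.0], 0.67), ([193.0, 338.0], 0.65), ([164.0, 358.0], 0.51)]
tray [([138.0, 224.0], 0.69)]
enamel [([209.0, 402.0], 0.79)]
keeper [([193.0, 93.0], 0.58)]
badge [([233.0, 314.0], 0.81)]
eraser [([200.0, 245.0], 0.59)]
```

View pics/top0.png

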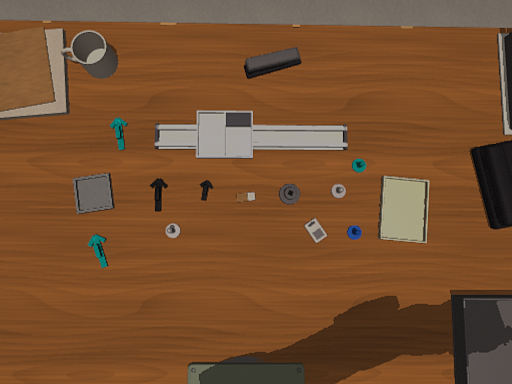

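View pics/scene0.png

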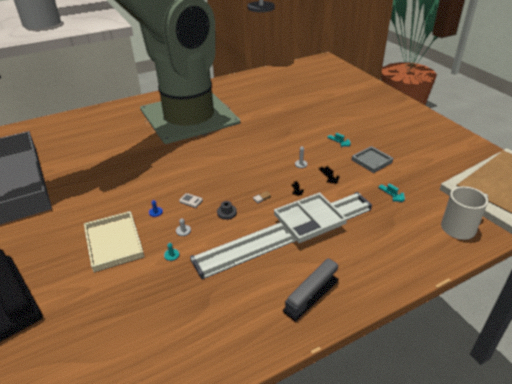

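Top view: +x is up and +y is left. The long arrow is at about (158,193), short arrow (206,190), insert (290,193), pin_long (173,231), pin_short (338,191, grey), tray (224,135), enamel (404,209) and keeper (93,193). The turquoise and blue ones are look-alikes.

```bash
cat > h.py <<'E'
from bench import status,snapshot,camera_info,finish_job,spotter,ctrl
import cv2,numpy as np
np.set_printoptions(precision=4,suppress=True)
def w(cam,rc,z,c=None):
    c=c or camera_info(cam); r=c['attitude']@np.linalg.inv(c['intrinsics'])@np.array([rc[1],rc[0],1.])
    return c['position']+r*(z-c['position'][2])/r[2]
def px(cam,p,c=None):
    c=c or camera_info(cam); q=c['intrinsics']@(c['attitude'].T@(np.array(p)-c['position'])); return q[1]/q[2],q[0]/q[2]
def to(x,y,z,yaw=None):
    """tool-frame shift cm, roll rad to TCP xyz, jaw axis at yaw deg (mod 180)"""
    s=status.get_state(); R=np.array(s['ee_rot']); d=R.T@(np.array([x,y,z])-s['ee_pos'])*100
    a=np.degrees(np.arctan2(R[1,0],R[0,0])); r=0
    if yaw is not None: r=-np.radians((yaw-a+90)%180-90)
    print('shift',d.round(2),'roll',round(float(r),3),'jaw',a.round(1),'j7',round(float(s['joint_positions'][6]),1),'t',round(s['time_s'],2))
def rect(cam,mask,z,c=None):
    ys,xs=np.nonzero(mask); P=np.array([w(cam,(a,b),z,c)[:2] for a,b in zip(ys,xs)],np.float32)
    (cx,cy),(a,b),t=cv2.minAreaRect(P*1000); 
    if a<b:a,b,t=b,a,t+90
    return np.round([cx,cy,a,b,(t+90)%180-90],1),np.round(P.mean(0)*1000,1)
E
python3 - <<'E'
from h import *
for n,z in dict(arrow_long=.008,arrow_short=.008,insert=.01,pin_long=.005,pin_short=.005,tray=.036,enamel=.018,keeper=.016,badge=.01,eraser=.01).items():
    for d in spotter.cut_out(n,'top'): print(n,round(d['score'],2),d['box'],*rect('top',d['pixels'],z))
to(.40,.12,.25,90); to(.40,-.1,.25,90)
E
```

```text
arrow_long 0.9 [88.1, 238.3, 110.2, 269.3] [382.7 344.3  76.8  37.8   7.6] [387.1 342.2]
arrow_long 0.56 [109.0, 117.7, 127.0, 150.0] [663.2 300.8  77.   39.2  23.1] [666.5 307.3]
arrow_long 0.52 [151.9, 177.6, 165.7, 213.9] [514.8 208.3  76.1  35.4   1.7] [517.8 209.1]
arrow_short 0.45 [200.3, 178.3, 210.3, 198.9] [526.3  96.4  40.5  19.    1.1] [528.9  98.3]
insert 0.82 [276.7, 184.1, 298.0, 203.9] [ 518.6 -101.2   47.5   45.3  -44.9] [ 518.8 -101.1]
pin_short 0.69 [333.9, 186.1, 345.5, 199.2] [ 528.9 -218.9   29.1   26.5  -89.6] [ 529.  -219.4]
pin_short 0.67 [346.5, 226.2, 363.0, 238.8] [ 429.1 -256.3   35.9   30.6  -89.7] [ 428.8 -256. ]
pin_short 0.63 [351.8, 157.4, 364.5, 175.1] [ 591.1 -269.7   34.4   31.6   -1.2] [ 590.4 -269.9]
tray 0.78 [194.8, 111.1, 250.8, 159.4] [656.2  54.3 132.  112.8 -89.5] [655.8  54.2]
tray 0.2 [165.0, 223.1, 181.9, 238.1] [432.2 168.5  34.1  30.2  46. ] [432.7 168. ]Traceback (most recent call last):
  File "<stdin>", line 3, in <module>
  File "h.py", line 16, in rect
    ys,xs=np.nonzero(mask); P=np.array([w(cam,(a,b),z,c)[:2] for a,b in zip(ys,xs)],np.float32)
                                        ~^^^^^^^^^^^^^^^
  File "h.py", line 5, in w
    c=c or camera_info(cam); r=c['attitude']@np.linalg.inv(c['intrinsics'])@np.array([rc[1],rc[0],1.])
           ~~~~~~~~~~~^^^^^
ValueError: time passes only in moves, steps and waits
```

```bash
sed -i "s/    ys,xs=np.nonzero/    c=c or camera_info(cam); ys,xs=np.nonzero/" h.py
python3 - <<'E'
from h import *
snapshot('top')
for n,z in dict(pin_long=.005,enamel=.018,keeper=.016,badge=.01,eraser=.01).items():
    for d in spotter.cut_out(n,'top'): print(n,round(d['score'],2),d['box'],*rect('top',d['pixels'],z))
to(.46,.15,.28,90); to(.40,-.1,.28,90)
print(status.get_state()['joint_positions'])
E
```

```text
pin_long 0.44 [166.8, 224.7, 181.7, 237.4] [431.5 172.3  33.   30.4 -89.7] [431.2 172.8]
enamel 0.72 [379.2, 176.8, 431.2, 242.2] [ 483.6 -372.   152.   117.4   -4.8] [ 483.6 -371.6]
keeper 0.96 [71.7, 172.5, 115.2, 215.1] [516.6 359.1  90.2  86.4 -80.6] [516.9 358.5]
keeper 0.73 [197.6, 112.7, 253.7, 161.7] [659.6  52.8 134.6 117.4 -89.3] [660.3  53.4]
badge 0.67 [304.7, 217.6, 330.6, 245.7] [ 433.4 -163.1   52.3   35.6   33.6] [ 433.3 -162.9]
eraser 0.61 [236.3, 192.7, 255.3, 202.7] [511.7   2.1  43.4  20.6 -82.4] [511.8   1.8]
shift [-61.92 -48.18  -4.87] roll 0.224 jaw -77.2 j7 -4.3 t 1.3
shift [-38.87 -36.78  -4.87] roll 0.224 jaw -77.2 j7 -4.3 t 1.3
[74.7886 40.4817 -1.5809 85.0618  1.2615 54.4825 -4.327 ]
```

```bash
python3 -m inch '[[[-39,-37,-5],0.224,100],[[-39,-37,-5],0.224,100],[[-39,-37,-5],0.224,100],[[-39,-37,-5],0.224,100],[[-39,-37,-5],0.224,100],[[-39,-37,-5],0.224,100],[[-39,-37,-5],0.224,100],[[-39,-37,-5],0.224,100],[[-39,-37,-5],0.224,100],[[-39,-37,-5],0.224,100]]'; python3 -c "
from h import *
to(.45,.15,.28,90)"
```

```text
time_s: 2.3
ee_pos: [0.3823, -0.1305, 0.278]
ee_rot: [[-0.0, -1.0, 0.001], [-1.0, 0.0, -0.0], [0.0, -0.001, -1.0]]
ft_force: [0.7, -1.4, 0.8]
gripper_width: 1.002
shift [-28.05  -6.76  -0.19] roll -0.0 jaw -90.0 j7 -72.1 t 2.3
```

```bash
python3 -m inch '[[[-28,-6.8,0],0,60],[[-28,-6.8,0],0,60],[[-28,-6.8,0],0,60],[[-28,-6.8,0],0,60],[[-28,-6.8,0],0,60],[[-28,-6.8,0],0,60],[[-28,-6.8,0],0,60],[[-28,-6.8,0],0,60]]'; python3 - <<'E'
from h import *
im=snapshot('wrist'); c=camera_info('wrist'); cv2.imwrite('pics/w1.png',im[:,:,::-1])
for n,z in dict(arrow_long=.008,arrow_short=.008,tray=.036,keeper=.016,pin_long=.005).items():
    for d in spotter.cut_out(n,'wrist'): print(n,round(d['score'],2),d['box'],*rect('wrist',d['pixels'],z,c))
    for d in spotter.spot_point(n,'wrist'): print('  pt',round(d['score'],2),d['at'],w('wrist',d['at'],.02 if n=='tray' else 0,c))
E
```

```text
time_s: 3.1
ee_pos: [0.4495, 0.1478, 0.2775]
ee_rot: [[0.001, -1.0, -0.0], [-1.0, -0.001, -0.0], [0.0, 0.0, -1.0]]
ft_force: [-0.5, -0.8, -0.1]
gripper_width: 0.6
arrow_long 0.87 [91.1, 178.4, 132.7, 230.6] [384.4 344.8  78.5  40.6   9.1] [388.  343.3]
arrow_long 0.63 [185.7, 78.4, 216.9, 141.0] [516.  213.9  77.2  39.4 -14.1] [521.  209.4]
arrow_long 0.52 [115.9, 0.6, 127.5, 15.3] [629.2 299.4  18.   14.6  90. ] [629.4 299.6]
  pt 0.81 [108.9, 203.7] [0.5141 0.2085 0.    ]
  pt 0.74 [204.1, 116.2] [0.3855 0.3361 0.    ]
  pt 0.24 [107.4, 364.0] [0.516  0.0017 0.    ]
arrow_short 0.56 [282.1, 79.6, 306.8, 118.7] [526.8  95.2  44.3  27.2   5.9] [529.8  97.3]
  pt 0.69 [97.1, 287.4] [0.5287 0.1009 0.    ]
tray 0.84 [276.7, 0.0, 399.4, 33.0] [612.6  53.3 133.8  31.5  90. ] [613.3  53.8]
keeper 0.83 [38.6, 66.4, 124.9, 147.0] [518.  357.7  90.5  85.5 -80.9] [519.2 358. ]
  pt 0.74 [104.7, 89.3] [0.5194 0.3555 0.    ]
pin_long 0.63 [219.3, 160.5, 245.7, 184.0] [431.3 173.1  34.3  29.7  -0.4] [431.2 173.2]
  pt 0.96 [172.5, 232.6] [0.4305 0.1725 0.    ]
```

View pics/w1.png

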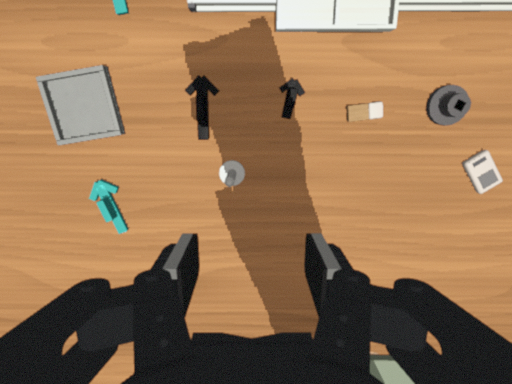

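```bash
cat >> h.py <<'E'
def arrow(cam,name,near,c,L,mk=None):
    """mask -> symmetric-axis fit: origin (middle of length) and heading"""
    best=None
    for d in ([] if mk is not None else spotter.cut_out(name,cam)):
        P=w(cam,np.array(np.nonzero(d['pixels'])).mean(1),.008,c)[:2]
        if np.linalg.norm(P-near)<.03 and best is None: best=d['pixels']
    return best if mk is None else mk
def darkpts(im,cam,near,c,rad=.05,z=.008,thr=45):
    r,q=px(cam,(*near,z),c); k=int(rad/ (c['position'][2]-z)*c['intrinsics'][0,0])
    r,q=int(r),int(q); m=np.zeros(im.shape[:2],np.uint8); m[max(r-k,0):r+k,max(q-k,0):q+k]=1
    m&=(im.max(2)<thr).astype(np.uint8)
    n,l,st,ce=cv2.connectedComponentsWithStats(m)
    i=1+np.argmax(st[1:,4]); return l==i
def axis(mask,cam,c,head0=0.,z=.008):
    from scipy.optimize import minimize_scalar
    ys,xs=np.nonzero(mask); P=np.array([w(cam,p,z,c)[:2] for p in zip(ys,xs)])*1000; m=P.mean(0)
    def f(t):
        u=np.array([np.cos(t),np.sin(t)]); v=np.array([-u[1],u[0]]); Q=(P-m)@np.c_[u,v]
        b=np.round(Q[:,0]/2); # width centre per slice should be constant
        return np.ptp([0.])+np.std([Q[b==k,1].mean() for k in set(b)])
    t=min((minimize_scalar(f,bounds=(h-.3,h+.3),method='bounded') for h in (head0-.2,head0,head0+.2)),key=lambda r:r.fun).x
    u=np.array([np.cos(t),np.sin(t)]);v=np.array([-u[1],u[0]]);Q=(P-m)@np.c_[u,v]
    mid=(Q[:,0].min()+Q[:,0].max())/2
    return np.round(m+mid*u+Q[:,1].mean()*v,1),round(float(np.degrees(t)),1),np.round([np.ptp(Q[:,0]),np.ptp(Q[:,1])],1)
E
python3 - <<'E'
from h import *
im=cv2.imread('pics/w1.png'); c=camera_info('wrist')
for n in [(.516,.209),(.527,.096)]: 
    m=darkpts(im,'wrist',n,c); print(axis(m,'wrist',c))
to(.475,.21,.15,90)
E
```

```text
(array([523.1, 209.1]), -4.2, array([60.3, 31.3]))
(array([524.3, 102. ]), 1.6, array([40. , 18.7]))
shift [-6.26 -2.53 12.77] roll -0.0 jaw -90.0 j7 -108.1 t 3.65
```

```bash
python3 -m inch '[[[-6.2,-6.5,12],0,50],[[-6.2,-6.5,12],0,50],[[-6.2,-6.5,12],0,50],[[-6.2,-6.5,12],0,50],[[-6.2,-6.5,12],0,50]]'; python3 - <<'E'
from h import *
im=snapshot('wrist'); c=camera_info('wrist'); cv2.imwrite('pics/w2.png',im[:,:,::-1])
for n,z in dict(arrow_long=.008,arrow_short=.008,tray=.036).items():
    for d in spotter.cut_out(n,'wrist'):
        print(n,round(d['score'],2),d['box'],*rect('wrist',d['pixels'],z,c))
        if z==.008: print(axis(d['pixels'],'wrist',c))
    for d in spotter.spot_point(n,'wrist'): print('  pt',round(d['score'],2),d['at'],w('wrist',d['at'],.02 if n=='tray' else 0,c))
for n in [(.516,.209),(.527,.096)]: 
    for t in (40,70): m=darkpts(im,'wrist',n,c,thr=t); print(axis(m,'wrist',c))
E
```

```text
time_s: 4.15
ee_pos: [0.5143, 0.2093, 0.1571]
ee_rot: [[-0.0, -1.0, -0.001], [-1.0, 0.0, -0.001], [0.001, 0.001, -1.0]]
ft_force: [0.1, 0.5, 0.9]
gripper_width: 0.502
arrow_long 0.84 [119.2, 0.0, 150.5, 60.6] [645.4 306.2  46.4  20.    9.3] [647.1 305.2]
(array([646. , 304.9]), 15.3, array([47.5, 20.6]))
arrow_long 0.62 [106.5, 260.2, 138.5, 286.3] [414.4 344.9  31.8  18.7  60.4] [414.8 344. ]
(array([413.5, 344.6]), -22.6, array([19.7, 32.4]))
arrow_long 0.55 [228.3, 138.3, 271.3, 217.1] [516.8 205.7  77.9  40.6  12.9] [522.5 210.6]
(array([516.3, 210.8]), -1.3, array([79.1, 41.2]))
arrow_long 0.28 [358.3, 0.0, 512.0, 82.2] [634.4  48.6 136.3  64.9  90. ] [635.2  51.5]
(array([634.6,  51.5]), -0.5, array([ 65.4, 136.9]))
  pt 0.81 [293.9, 127.6] [0.3855 0.3438 0.    ]
  pt 0.77 [179.6, 248.7] [0.5129 0.2118 0.    ]
  pt 0.59 [254.3, 285.3] [0.4327 0.1736 0.    ]
  pt 0.58 [8.3, 136.5] [0.6629 0.3074 0.    ]
arrow_short 0.6 [356.1, 138.8, 389.0, 191.7] [528.6  96.1  47.4  31.5   6.6] [530.  98.]
(array([527.7,  98.4]), -11.3, array([48.1, 33.4]))
  pt 0.91 [161.9, 366.9] [0.5304 0.0975 0.    ]
tray 0.79 [356.5, 0.0, 511.3, 84.0] [629.2  63.9 123.3  58.7  90. ] [629.9  66.7]
  pt 0.91 [8.8, 446.1] [0.6571 0.0536 0.02  ]
(array([515.9, 210.6]), -0.1, array([78. , 40.3]))
(array([516.3, 210.5]), -0.0, array([78.9, 41.2]))
(array([527.9,  98.8]), -8.3, array([47.6, 31.4]))
(array([527.9,  99. ]), -10.1, array([47.8, 33.3]))
```

View pics/w2.png

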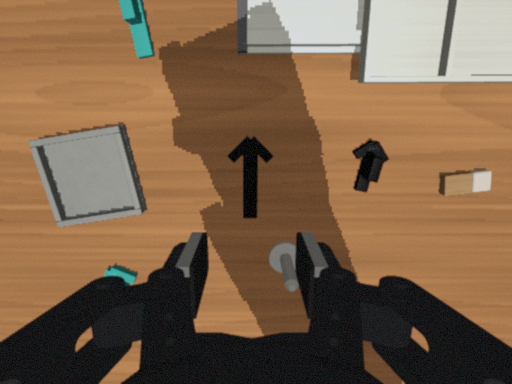

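w2 shows the long arrow at column 250, rows 137–217 (heading ~0°), the short arrow at (370,165), and pin_long at (285,260). Grasping the long arrow's tab now.

```bash
python3 -m inch '[[[-0.1,-0.2,5],0,50],[[-0.1,-0.2,10],0,50],[[-0.1,-0.2,13],0,50],[[-0.1,-0.2,14.7],0,50],[[-0.1,-0.2,14.7],0,50],[[-0.1,-0.2,14.7],0,5],[[-0.1,-0.2,14.7],0,5],[[-0.1,-0.2,14.7],0,5],[[-0.1,-0.2,14.7],0,5],[[-0.1,-0.2,14.7],0,5]]' 40;  python3 -c "
from h import *
to(.60,.15,.10,90);to(.656,.086,.034,90)"
```

```text
time_s: 5.5
ee_pos: [0.5173, 0.2108, 0.0121]
ee_rot: [[-0.0, -1.0, 0.002], [-1.0, 0.0, 0.001], [-0.001, -0.002, -1.0]]
ft_force: [-2.0, -0.6, 9.6]
gripper_width: 0.107
shift [ 6.07 -8.29 -8.78] roll -0.0 jaw -90.0 j7 -109.9 t 5.5
shift [ 12.48 -13.88  -2.17] roll -0.0 jaw -90.0 j7 -109.9 t 5.5
```

```bash
python3 -m inch '[[[0,0,-4],0,5],[[0,0,-8],0,5],[[5,-4,-9],0,5],[[8,-9,-9],0,5],[[12.5,-13.8,-9],0,5],[[12.5,-13.8,-9],0,5],[[12.5,-13.8,-9],0,5],[[12.5,-13.8,-9],0,5]]'; python3 - <<'E'
from h import *
im=snapshot('wrist'); c=camera_info('wrist'); cv2.imwrite('pics/w3.png',im[:,:,::-1])
for d in spotter.cut_out('tray','wrist'): print(round(d['score'],2),d['box'],*rect('wrist',d['pixels'],.036,c))
to(.656,.086,.038,90)
E
```

```text
time_s: 6.3
ee_pos: [0.6548, 0.085, 0.1012]
ee_rot: [[-0.001, -1.0, 0.001], [-1.0, 0.001, 0.0], [-0.0, -0.001, -1.0]]
ft_force: [0.0, 1.0, -0.3]
gripper_width: 0.104
0.6 [195.4, 116.9, 402.7, 276.6] [656.7  55.5 132.3 112.6 -89.6] [668.   46.5]
shift [ 0.06 -0.18  6.32] roll 0.001 jaw -90.0 j7 -98.4 t 6.4
```

View pics/w3.png

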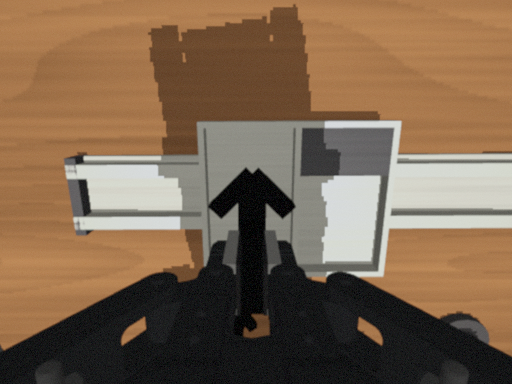

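w3: the arrow is held level and pointing +x at (250,220), over the long bay (columns 205–295, rows 128–270). Lowering it in.

```bash
python3 -m inch '[[[-0.2,-0.1,3],0,5],[[-0.2,-0.1,5.5],0,5],[[-0.2,-0.1,6.4],0,5],[[-0.2,-0.1,6.4],0,5],[[-0.2,-0.1,6.4],0,30],[[-0.2,-0.1,6.4],0,30],[[-0.2,-0.1,6.4],0,30],[[-0.2,-0.1,3],0,30],[[-0.2,-0.1,-2],0,30],[[-0.2,-0.1,-4],0,40]]';  python3 -c "
from h import *
to(.528,.0985,.010,80);to(.48,.0985,.14,80)"
```

```text
time_s: 7.4
ee_pos: [0.6568, 0.0876, 0.1451]
ee_rot: [[-0.0, -1.0, 0.005], [-1.0, 0.0, 0.001], [-0.001, -0.005, -1.0]]
ft_force: [1.2, -0.2, -0.6]
gripper_width: 0.395
shift [-1.07 12.95 13.45] roll 0.174 jaw -90.0 j7 -98.5 t 7.4
shift [-1.08 17.69  0.43] roll 0.174 jaw -90.0 j7 -98.5 t 7.4
```

```bash
python3 -m inch '[[[-1.1,5,0],0.174,40],[[-1.1,10,0],0.174,40],[[-1.1,14,0],0.174,40],[[-1.1,14,0],0.174,40],[[-1.1,14,0],0.174,40]]'; python3 - <<'E'
from h import *
im=snapshot('wrist'); c=camera_info('wrist'); cv2.imwrite('pics/w4.png',im[:,:,::-1])
for t in (40,70): m=darkpts(im,'wrist',(.528,.0985),c,thr=t,rad=.035); print(axis(m,'wrist',c,-.15))
for n in ('tray','arrow_long'):
  for d in spotter.cut_out(n,'wrist'): print(n,round(d['score'],2),d['box'],*rect('wrist',d['pixels'],.036,c))
to(.528,.0985,.010,80)
E
```

```text
time_s: 7.9
ee_pos: [0.5154, 0.0988, 0.1414]
ee_rot: [[-0.173, -0.985, 0.001], [-0.985, 0.173, 0.0], [-0.001, -0.001, -1.0]]
ft_force: [0.4, -0.1, 0.2]
gripper_width: 0.397
(array([528.2,  99.2]), -9.9, array([47.2, 30.9]))
(array([528.7,  99.2]), -10.1, array([48.1, 32.7]))
tray 0.97 [186.0, 0.0, 380.2, 89.8] [630.4  54.1 132.9  60.8  89.4] [625.9  55.8]
arrow_long 0.88 [14.2, 309.7, 47.4, 332.8] [433.4 323.1  37.5  15.1 -67.1] [432.5 322.3]
arrow_long 0.78 [220.6, 2.3, 246.9, 63.4] [635.1  88.9  43.9  13.7  -0.5] [635.1  89. ]
arrow_long 0.62 [1.4, 85.2, 3.0, 104.5] [623.6 270.1  11.8   4.4 -21.8] [623.6 270.9]
shift [-0.18 -1.08 13.08] roll 0.0 jaw -100.0 j7 -108.6 t 8.05
```

View pics/w4.png

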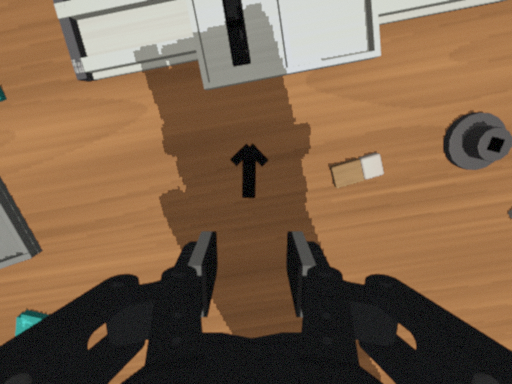

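w4: the long arrow lies in the long bay (237,30). The short arrow is centred under the jaws at (249,170) with its tab along the tool axis.

```bash
python3 -m inch '[[[-0.2,-1.1,5],0,40],[[-0.2,-1.1,10],0,40],[[-0.2,-1.1,12],0,40],[[-0.2,-1.1,12.95],0,40],[[-0.2,-1.1,12.95],0,40],[[-0.2,-1.1,12.95],0,5],[[-0.2,-1.1,12.95],0,5],[[-0.2,-1.1,12.95],0,5],[[-0.2,-1.1,12.95],0,5]]' 40;  python3 -c "
from h import *
to(.641,.023,.10,90);to(.641,.023,.036,90)"
```

```text
time_s: 8.95
ee_pos: [0.5277, 0.0987, 0.0125]
ee_rot: [[-0.173, -0.985, 0.002], [-0.985, 0.173, 0.001], [-0.001, -0.002, -1.0]]
ft_force: [-0.7, -0.9, 9.9]
gripper_width: 0.101
shift [  5.49 -12.49  -8.73] roll -0.174 jaw -100.0 j7 -107.7 t 8.95
shift [  5.49 -12.48  -2.33] roll -0.174 jaw -100.0 j7 -107.7 t 8.95
```

```bash
python3 -m inch '[[[0,0,-4],0,5],[[0,0,-8],0,5],[[2,-4,-9],-0.1,5],[[4,-9,-9],-0.174,5],[[5.5,-12.5,-9],-0.174,5],[[5.5,-12.5,-9],-0.174,5],[[5.5,-12.5,-9],-0.174,5],[[5.5,-12.5,-9],-0.174,5]]'; python3 - <<'E'
from h import *
im=snapshot('wrist'); c=camera_info('wrist'); cv2.imwrite('pics/w5.png',im[:,:,::-1])
for d in spotter.cut_out('tray','wrist'): print(round(d['score'],2),d['box'],*rect('wrist',d['pixels'],.036,c))
to(.641,.023,.036,90)
E
```

```text
time_s: 9.75
ee_pos: [0.6399, 0.0236, 0.1016]
ee_rot: [[0.001, -1.0, -0.0], [-1.0, -0.001, 0.001], [-0.001, 0.0, -1.0]]
ft_force: [0.1, 0.5, -0.8]
gripper_width: 0.104
0.79 [98.3, 94.7, 303.3, 259.0] [656.9  54.5 132.7 112.  -89.5] [666.7  54.3]
0.37 [250.7, 319.1, 268.3, 341.1] [539.8  18.1  14.9  14.6 -89.1] [540.   18.3]
shift [ 0.07 -0.1   6.56] roll 0.001 jaw -89.9 j7 -94.5 t 9.85
```

View pics/w5.png

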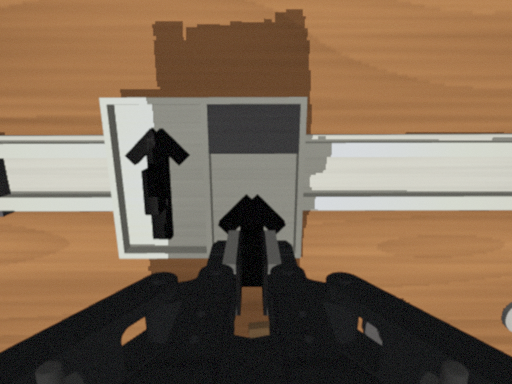

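w5: the long arrow is flat in its bay (157,185). The short one is held above the short bay at (250,225).

```bash
python3 -m inch '[[[0.1,-0.1,3],0,5],[[0.1,-0.1,5.5],0,5],[[0.1,-0.1,6.5],0,5],[[0.1,-0.1,6.5],0,5],[[0.1,-0.1,6.5],0,30],[[0.1,-0.1,6.5],0,30],[[0.1,-0.1,6.5],0,30],[[0.1,-0.1,3],0,30],[[0.1,-0.1,-2],0,30],[[0.1,-0.1,-4],0,60]]';  python3 -c "
from h import *
to(.49,-.08,.16,90)"
```

```text
time_s: 10.85
ee_pos: [0.6426, 0.0218, 0.1455]
ee_rot: [[-0.0, -1.0, 0.005], [-1.0, 0.0, 0.0], [-0.0, -0.005, -1.0]]
ft_force: [-0.2, 0.3, -0.1]
gripper_width: 0.452
shift [10.19 15.25 -1.53] roll -0.0 jaw -90.0 j7 -94.4 t 10.85
```

```bash
python3 -m inch '[[[3,5,-1],0,70],[[6.5,10,-1],0,70],[[11.5,15,-1],0,70],[[11.5,15,-1],0,70],[[11.5,15,-1],0,70],[[11.5,15,-1],0,70]]'; python3 - <<'E'
from h import *
im=snapshot('wrist'); c=camera_info('wrist'); cv2.imwrite('pics/w6.png',im[:,:,::-1])
for n,z in dict(insert=.008,tray=.036,arrow_short=.032,pin_short=.005,badge=.01).items():
  for d in spotter.cut_out(n,'wrist'): print(n,round(d['score'],2),d['box'],*rect('wrist',d['pixels'],z,c))
for d in spotter.spot_point('insert','wrist'): print(d['score'],d['at'],w('wrist',d['at'],0,c))
to(.519,-.101,.011,90)
E
```

```text
time_s: 11.45
ee_pos: [0.4914, -0.0936, 0.1516]
ee_rot: [[-0.001, -1.0, 0.001], [-1.0, 0.001, 0.0], [-0.0, -0.001, -1.0]]
ft_force: [0.3, 1.0, 0.3]
gripper_width: 0.698
insert 0.66 [235.2, 127.7, 285.9, 178.2] [ 519.6 -100.1   49.1   48.4    0. ] [519.9 -99.8]
tray 0.91 [0.0, 1.4, 149.5, 54.7] [616.4  40.9 114.   35.  -90. ] [614.9  36. ]
arrow_short 0.97 [80.6, 0.0, 114.6, 32.7] [624.6  24.1  21.5  20.8 -90. ] [625.5  21.4]
pin_short 0.86 [369.2, 121.1, 411.6, 161.7] [ 528.5 -216.5   34.5   34.    34.8] [ 528.3 -217.3]
pin_short 0.75 [432.9, 48.4, 490.3, 92.9] [ 589.4 -269.9   41.8   34.5   67. ] [ 590.7 -269.1]
pin_short 0.66 [395.4, 227.6, 434.3, 260.7] [ 429.5 -257.7   46.5   34.3   78. ] [ 428.9 -255.1]
badge 0.93 [294.9, 208.6, 345.6, 256.7] [ 439.5 -157.5   44.3   33.7   33.4] [ 444.4 -154.8]
0.86 [154.1, 257.2] [ 0.5162 -0.0982  0.    ]
shift [ 0.83 -2.75 14.  ] roll 0.001 jaw -90.0 j7 -84.6 t 11.8
```

View pics/w6.png

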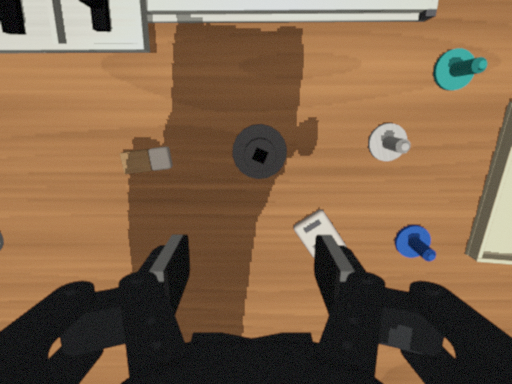

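w6: insert at (259,151), real short pin (grey) at (388,142), badge at (320,230), clear of the fingers. Both arrow tails show in their bays. Descending on the insert.

```bash
python3 -m inch '[[[0.65,-2.75,2],0,55],[[0.65,-2.75,6],0,55],[[0.65,-2.75,10.5],0,55],[[0.65,-2.75,13],0,55],[[0.65,-2.75,14],0,55],[[0.65,-2.75,14],0,55],[[0.65,-2.75,14],0,20],[[0.65,-2.75,14],0,20],[[0.65,-2.75,14],0,20],[[0.65,-2.75,14],0,20]]' 110;  python3 -c "
from h import *
to(.517,.357,.12,90)
print([px('wrist',p) for p in [(.52,.18,.0)]])"
```

```text
time_s: 12.8
ee_pos: [0.5196, -0.0998, 0.013]
ee_rot: [[-0.0, -1.0, 0.002], [-1.0, 0.0, -0.0], [0.0, -0.002, -1.0]]
ft_force: [-1.8, 0.2, 11.7]
gripper_width: 0.282
shift [-45.68   0.25 -10.71] roll -0.0 jaw -90.0 j7 -84.8 t 12.8
[(np.float64(235.68314212832348), np.float64(-273.75341103280385))]
```

```bash
python3 -m inch '[[[0,0,-1],0,20],[[0,0,-3],0,20],[[0,0,-6],0,20],[[0,0,-9],0,20],[[0,0,-10.5],0,20],[[0,0,-10.5],0,20]]'; python3 - <<'E'
from h import *
im=snapshot('wrist'); cv2.imwrite('pics/w7.png',im[:,:,::-1])
to(.517,.357,.12,90)
E
```

```text
time_s: 13.4
ee_pos: [0.5198, -0.0999, 0.1189]
ee_rot: [[-0.0, -1.0, 0.004], [-1.0, 0.0, -0.001], [0.001, -0.004, -1.0]]
ft_force: [1.0, -0.4, -6.0]
gripper_width: 0.282
shift [-45.67   0.23  -0.28] roll -0.0 jaw -90.0 j7 -84.4 t 13.45
```

View pics/w7.png

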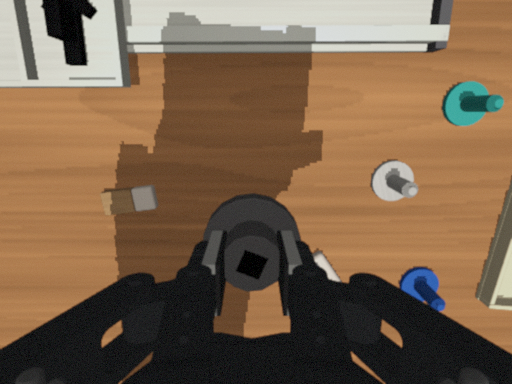

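w7: the insert hangs level in the jaws (252,245), and the force reads 6 N of weight. Moving to the keeper.

```bash
python3 -m inch '[[[-2,0.2,0],0,20],[[-5,0.2,0],0,20],[[-9,0.2,0],0,20],[[-13,0.2,0],0,20],[[-17,0.2,0],0,20],[[-21,0.2,0],0,20],[[-25,0.2,0],0,20],[[-29,0.2,0],0,20],[[-32,0.2,0],0,20],[[-34,0.2,0],0,20]]'; python3 -m inch '[[[-3,0,0],0,20],[[-6,0,0],0,20],[[-9,0,0],0,20],[[-11,0,0],0,20],[[-11.7,0,0],0,20],[[-11.7,0,0],0,20],[[-11.7,0,0],0,20]]'; python3 - <<'E'
from h import *
im=snapshot('wrist'); c=camera_info('wrist'); cv2.imwrite('pics/w8.png',im[:,:,::-1])
for n,z in dict(keeper=.016,insert=.1).items():
  for d in spotter.cut_out(n,'wrist'): print(n,round(d['score'],2),d['box'],*rect('wrist',d['pixels'],z,c))
to(.517,.358,.023,90)
E
```

```text
time_s: 14.45
ee_pos: [0.5159, 0.2428, 0.1151]
ee_rot: [[0.002, -1.0, -0.001], [-1.0, -0.002, 0.0], [-0.0, 0.001, -1.0]]
ft_force: [0.8, -0.6, -5.1]
gripper_width: 0.283
time_s: 15.15
ee_pos: [0.5171, 0.356, 0.1157]
ee_rot: [[-0.001, -1.0, -0.0], [-1.0, 0.001, -0.001], [0.001, 0.0, -1.0]]
ft_force: [0.2, 0.5, -4.7]
gripper_width: 0.28
insert 0.73 [202.9, 195.4, 301.3, 287.0] [513.  357.5  56.5  49.6 -25.1] [514.6 355.7]
shift [-0.18  0.03  9.32] roll -0.001 jaw -90.1 j7 -121.4 t 15.3
```

View pics/w8.png

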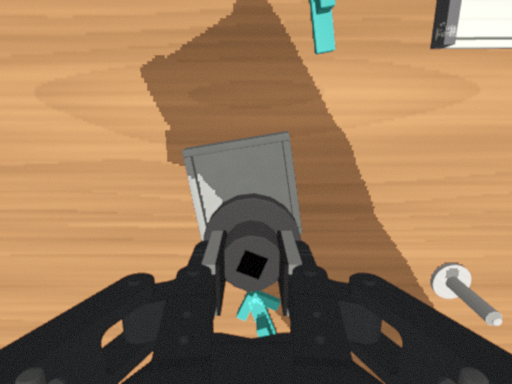

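w8: the keeper's far edge runs from (185,150) to (289,134), and the insert at (252,240) is centred over it. The numbers agree to ~2 mm against an 11 mm margin. Lowering slowly.

```bash
python3 -m inch '[[[-0.2,0,2.5],0,20],[[-0.2,0,5],0,20],[[-0.2,0,7],0,20],[[-0.2,0,8],0,20],[[-0.2,0,8.7],0,20],[[-0.2,0,9.1],0,20],[[-0.2,0,9.3],0,20],[[-0.2,0,9.3],0,20],[[-0.2,0,9.3],0,20]]'
```

```text
time_s: 16.2
ee_pos: [0.5172, 0.3595, 0.0237]
ee_rot: [[-0.0, -1.0, 0.001], [-1.0, 0.0, 0.001], [-0.001, -0.001, -1.0]]
ft_force: [0.6, 0.8, -5.2]
gripper_width: 0.286
```

```bash
python3 -m inch '[[[0,0,0.15],0,20],[[0,0,0.3],0,20],[[0,0,0.4],0,20],[[0,0,0.5],0,20],[[0,0,0.5],0,20],[[0,0,0.5],0,20]]'
```

```text
time_s: 16.8
ee_pos: [0.5169, 0.3594, 0.0191]
ee_rot: [[-0.0, -1.0, 0.0], [-1.0, 0.0, 0.0], [-0.0, -0.0, -1.0]]
ft_force: [-6.3, -2.9, 14.0]
gripper_width: 0.284
```

Contact at the expected height, so the insert is on the keeper floor. Releasing and going to pin_long.

```bash
python3 -m inch '[[[0,0,-0.1],0,45],[[0,0,-0.1],0,45],[[0,0,-0.1],0,45],[[0,0,-1],0,45],[[0,0,-4],0,45],[[0,0,-8],0,45],[[0,0,-12],0,45],[[0,0,-14],0,45]]' 40; python3 - <<'E'
from h import *
im=snapshot('wrist'); c=camera_info('wrist'); cv2.imwrite('pics/w9.png',im[:,:,::-1])
for n,z in dict(keeper=.016,insert=.016).items():
  for d in spotter.cut_out(n,'wrist'): print(n,round(d['score'],2),d['box'],*rect('wrist',d['pixels'],z,c))
to(.431,.173,.16,90);to(.40,.173,.16,90)
E
```

```text
time_s: 17.6
ee_pos: [0.5177, 0.3597, 0.1622]
ee_rot: [[-0.0, -1.0, 0.003], [-1.0, 0.0, 0.002], [-0.002, -0.003, -1.0]]
ft_force: [-0.6, -0.8, -1.1]
gripper_width: 0.446
keeper 0.8 [200.5, 128.9, 298.4, 230.0] [518.6 362.6  86.6  84.2   9.3] [520.9 363.6]
insert 0.77 [226.9, 158.7, 278.8, 204.3] [518.2 359.7  49.5  48.6   0. ] [518.2 359.9]
insert 0.64 [199.9, 129.8, 297.7, 229.3] [518.5 362.2  85.6  84.6   9.5] [521.  363.4]
shift [18.66  8.63 -0.07] roll -0.0 jaw -90.0 j7 -121.8 t 17.75
shift [18.66 11.73 -0.07] roll -0.0 jaw -90.0 j7 -121.8 t 17.75
```

View pics/w9.png

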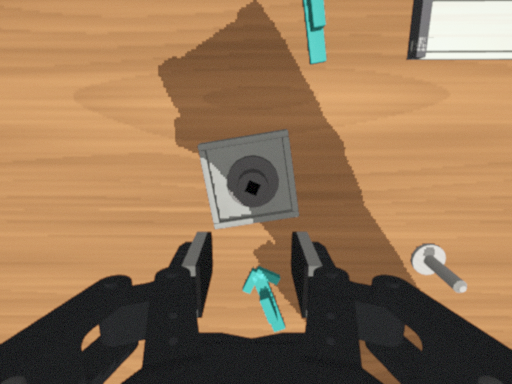

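w9: the insert sits flat inside the keeper at (252,182). Next is pin_long.

```bash
python3 -m inch '[[[5,2,0],0,50],[[10,4.5,0],0,50],[[15,7,0],0,50],[[18.7,8.6,0],0,50],[[18.7,8.6,0],0,50],[[18.7,8.6,2],0,50],[[18.7,8.6,5],0,50],[[18.7,8.6,5],0,50],[[18.7,8.6,5],0,50]]'; python3 - <<'E'
from h import *
im=snapshot('wrist'); c=camera_info('wrist'); cv2.imwrite('pics/w10.png',im[:,:,::-1])
for d in spotter.cut_out('pin_long','wrist'): print(round(d['score'],2),d['box'],*rect('wrist',d['pixels'],.005,c))
for d in spotter.spot_point('pin_long','wrist'): print(d['score'],d['at'],w('wrist',d['at'],0,c))
to(.431,.173,.022,90)
E
```

```text
time_s: 18.65
ee_pos: [0.4307, 0.1723, 0.1083]
ee_rot: [[-0.0, -1.0, -0.001], [-1.0, 0.0, -0.001], [0.001, 0.001, -1.0]]
ft_force: [-0.6, 0.4, -0.1]
gripper_width: 0.496
0.81 [226.5, 170.2, 270.9, 222.4] [429.3 175.8  39.7  32.7 -34.6] [429.7 174.8]
0.61 [189.6, 245.7] [0.4319 0.1772 0.    ]
shift [-0.04  0.04  8.71] roll -0.0 jaw -90.0 j7 -109.2 t 18.8
```

View pics/w10.png

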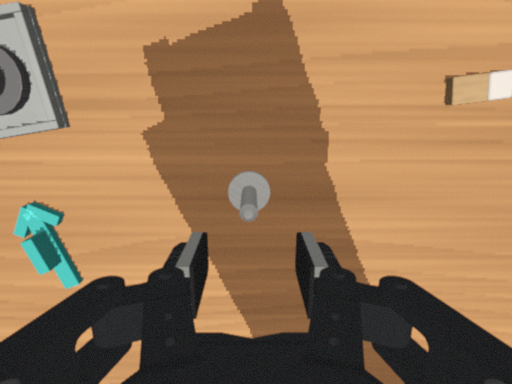

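w10: pin_long's foot is at (249,193), midway between the jaws. Grasping it.

```bash
python3 -m inch '[[[-0.2,0,4],0,50],[[-0.2,0,7.5],0,50],[[-0.2,0,8.7],0,50],[[-0.2,0,8.7],0,50],[[-0.2,0,8.7],0,5],[[-0.2,0,8.7],0,5],[[-0.2,0,8.7],0,5],[[-0.2,0,8.7],0,5],[[-0.2,0,8.7],0,5]]' 60;python3 -m inch '[[[0,0,-4],0,5],[[0,0,-9],0,5],[[0,0,-13],0,5],[[0,0,-14],0,5]]';  python3 -c "
from h import *
to(.516,-.374,.16,85)"
```

```text
time_s: 19.7
ee_pos: [0.4315, 0.1746, 0.0226]
ee_rot: [[-0.0, -1.0, 0.002], [-1.0, 0.0, 0.001], [-0.001, -0.002, -1.0]]
ft_force: [-0.4, -0.9, 16.0]
gripper_width: 0.122
time_s: 20.1
ee_pos: [0.432, 0.1748, 0.1657]
ee_rot: [[-0.0, -1.0, 0.006], [-1.0, 0.0, 0.003], [-0.003, -0.006, -1.0]]
ft_force: [-0.1, -0.9, -1.7]
gripper_width: 0.121
shift [54.87 -8.42  0.46] roll 0.087 jaw -90.0 j7 -109.7 t 20.1
```

```bash
python3 -m inch '[[[5,-0.8,0],0,5],[[10,-1.6,0],0,5],[[15,-2.4,0],0,5],[[20,-3.2,0],0,5],[[25,-4,0],0.03,5],[[30,-4.6,0],0.05,5],[[35,-5.4,0],0.07,5],[[40,-6.2,0],0.087,5],[[44,-7,0],0.087,5],[[44,-7,0],0.087,5]]';  python3 -c "
from h import *
to(.516,-.374,.12,85)"
```

```text
time_s: 21.1
ee_pos: [0.4999, -0.2718, 0.161]
ee_rot: [[-0.094, -0.996, 0.0], [-0.996, 0.094, -0.003], [0.003, -0.0, -1.0]]
ft_force: [1.0, 1.5, -0.7]
gripper_width: 0.12
shift [10.01 -2.56  4.13] roll -0.007 jaw -95.4 j7 -71.7 t 21.1
```

```bash
python3 -m inch '[[[4,-1,0],0,5],[[7.5,-2,0],0,5],[[10,-2.6,0],0,5],[[10,-2.6,1],0,5],[[10,-2.6,3],0,5],[[10,-2.6,3],0,5],[[10,-2.6,3],0,5]]'; python3 - <<'E'
from h import *
im=snapshot('wrist'); c=camera_info('wrist'); cv2.imwrite('pics/w11.png',im[:,:,::-1])
for n,z in dict(enamel=.018,pin_short=.005).items():
  for d in spotter.cut_out(n,'wrist'): print(n,round(d['score'],2),d['box'],*rect('wrist',d['pixels'],z,c))
snapshot('top')
for d in spotter.cut_out('enamel','top'): print(d['box'],*rect('top',d['pixels'],.018))
to(.516,-.374,.026,85)
E
```

```text
time_s: 21.8
ee_pos: [0.5181, -0.367, 0.1315]
ee_rot: [[-0.086, -0.996, -0.0], [-0.996, 0.086, 0.0], [-0.0, 0.0, -1.0]]
ft_force: [0.8, -0.9, 0.1]
gripper_width: 0.124
enamel 0.94 [194.3, 136.5, 331.7, 303.7] [ 485.5 -373.2  151.3  111.5   -4.9] [ 516.  -379.5]
pin_short 0.93 [101.3, 89.7, 149.2, 134.8] [ 589.9 -270.2   35.2   34.2   37.2] [ 590.  -269.9]
pin_short 0.92 [54.3, 166.4, 108.6, 209.8] [ 525.1 -217.7   42.8   35.3  -39. ] [ 527.1 -217.7]
pin_short 0.73 [129.1, 267.5, 153.5, 283.0] [ 441.8 -252.6   31.4   11.4  -69.7] [ 441.2 -252.9]
[379.4, 176.4, 430.8, 242.7] [ 484.4 -371.1  149.6  114.9   -5.1] [ 476.8 -365.8]
shift [ 0.66  0.17 10.58] roll 0.0 jaw -95.0 j7 -64.7 t 22.05
```

View pics/w11.png

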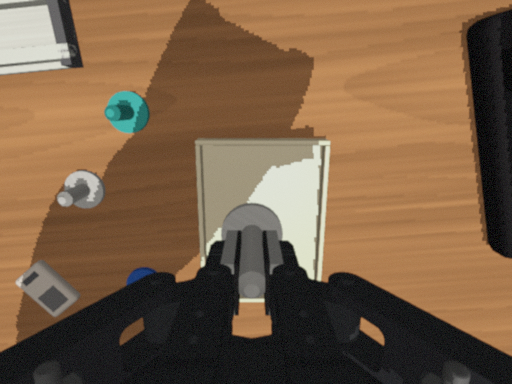

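w11: pin_long hangs upright at (252,240) inside the enamel tray outline (columns 200–328, rows 140–300). Lowering.

```bash
python3 -m inch '[[[0.8,0.1,4],0,5],[[0.8,0.1,8],0,5],[[0.8,0.1,9.5],0,5],[[0.8,0.1,10.2],0,5],[[0.8,0.1,10.4],0,5],[[0.8,0.1,10.5],0,5],[[0.8,0.1,10.5],0,5]]'
```

```text
time_s: 22.75
ee_pos: [0.5168, -0.3758, 0.0273]
ee_rot: [[-0.087, -0.996, 0.001], [-0.996, 0.087, -0.001], [0.001, -0.001, -1.0]]
ft_force: [0.2, 0.3, -0.6]
gripper_width: 0.121
```

```bash
python3 -m inch '[[[0,0,0.1],0,5],[[0,0,0.1],0,5],[[0,0,0.1],0,28],[[0,0,0.1],0,28],[[0,0,0.1],0,28],[[0,0,-3],0,28],[[0,0,-7],0,28],[[0,0,-11],0,28],[[0,0,-12],0,40]]';  python3 -c "
from h import *
to(.527,-.218,.12,90)"
```

```text
time_s: 23.65
ee_pos: [0.5175, -0.3763, 0.1503]
ee_rot: [[-0.087, -0.996, 0.005], [-0.996, 0.087, -0.003], [0.003, -0.005, -1.0]]
ft_force: [-0.2, 0.4, -0.4]
gripper_width: 0.397
shift [-15.86   0.45   2.99] roll -0.087 jaw -95.0 j7 -63.9 t 23.65
```

```bash
python3 -m inch '[[[-5,0.1,0],0,50],[[-10,0.2,0],-0.05,50],[[-14,0.4,0],-0.087,50],[[-15.9,0.4,2],-0.087,50],[[-15.9,0.4,4],-0.087,50],[[-15.9,0.4,4],-0.087,50],[[-15.9,0.4,4],-0.087,50]]'; python3 - <<'E'
from h import *
im=snapshot('wrist'); c=camera_info('wrist'); cv2.imwrite('pics/w12.png',im[:,:,::-1])
for d in spotter.cut_out('pin_short','wrist'): print(round(d['score'],2),d['box'],*rect('wrist',d['pixels'],.005,c))
for d in spotter.spot_point('pin_short','wrist'): print(d['score'],d['at'],w('wrist',d['at'],0,c))
to(.527,-.218,.014,90)
E
```

```text
time_s: 24.35
ee_pos: [0.5261, -0.2172, 0.1063]
ee_rot: [[-0.001, -1.0, -0.0], [-1.0, 0.001, -0.0], [0.0, 0.0, -1.0]]
ft_force: [-0.1, -0.8, 0.3]
gripper_width: 0.501
0.65 [230.8, 169.8, 278.1, 213.5] [ 527.5 -218.4   34.4   33.   -26.7] [ 528.1 -218.5]
0.6 [297.4, 86.7, 345.8, 135.6] [ 589.9 -269.8   33.6   33.5  -43.2] [ 589.9 -269.9]
0.59 [276.9, 279.8, 307.3, 327.1] [ 423.1 -251.5   49.    24.1   14.6] [ 426.1 -252.5]
0.97 [109.9, 319.4] [ 0.5909 -0.2696  0.    ]
0.94 [191.7, 252.8] [ 0.526  -0.2185  0.    ]
0.84 [296.4, 296.0] [ 0.4281 -0.2576  0.    ]
shift [ 0.06 -0.05  9.29] roll -0.001 jaw -90.1 j7 -73.4 t 24.5
```

View pics/w12.png

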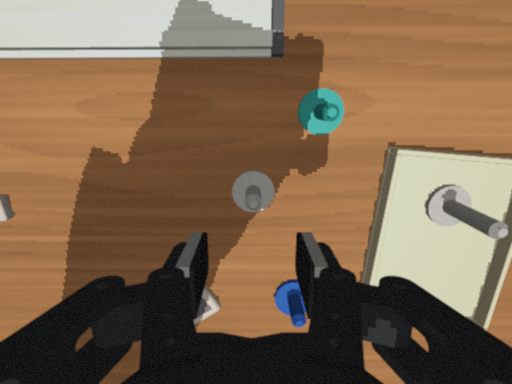

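w12: pin_long stands upright in the enamel tray (448,207). The grey pin_short is at (253,192), centred between the jaws; the turquoise and blue look-alikes are clear.

```bash
python3 -m inch '[[[0.1,-0.1,4],0,40],[[0.1,-0.1,7.5],0,40],[[0.1,-0.1,9.05],0,40],[[0.1,-0.1,9.05],0,40],[[0.1,-0.1,9.05],0,5],[[0.1,-0.1,9.05],0,5],[[0.1,-0.1,9.05],0,5],[[0.1,-0.1,9.05],0,5],[[0.1,-0.1,9.05],0,5]]' 60;python3 -m inch '[[[0,0,-4],0,5],[[0,0,-9],0,5],[[0,0,-12],0,5],[[0,0,-12],0,5]]';  python3 -c "
from h import *
to(.455,-.370,.13,85);to(.455,-.370,.022,85)"
```

```text
time_s: 25.4
ee_pos: [0.5279, -0.2182, 0.0173]
ee_rot: [[-0.0, -1.0, 0.002], [-1.0, 0.0, -0.001], [0.001, -0.002, -1.0]]
ft_force: [-0.8, -1.1, 7.2]
gripper_width: 0.111
time_s: 25.8
ee_pos: [0.5289, -0.2185, 0.1409]
ee_rot: [[-0.0, -1.0, 0.007], [-1.0, 0.0, -0.003], [0.003, -0.007, -1.0]]
ft_force: [0.2, 0.2, -2.7]
gripper_width: 0.11
shift [15.15  7.39  1.07] roll 0.087 jaw -90.0 j7 -73.2 t 25.8
shift [15.12  7.47 11.87] roll 0.087 jaw -90.0 j7 -73.2 t 25.8
```

```bash
python3 -m inch '[[[5,2.5,0],0.05,5],[[10,5,0],0.087,5],[[14,7,0],0.087,5],[[15.2,7.4,0],0.087,5],[[15.2,7.4,3],0.087,5],[[15.2,7.4,5],0.087,5],[[15.2,7.4,5],0.087,5],[[15.2,7.4,5],0.087,5]]'; python3 - <<'E'
from h import *
im=snapshot('wrist'); c=camera_info('wrist'); cv2.imwrite('pics/w13.png',im[:,:,::-1])
to(.455,-.370,.0213,85)
E
```

```text
time_s: 26.6
ee_pos: [0.4534, -0.3698, 0.0865]
ee_rot: [[-0.087, -0.996, 0.0], [-0.996, 0.087, -0.0], [0.0, -0.0, -1.0]]
ft_force: [0.4, 0.2, -0.4]
gripper_width: 0.111
shift [-0.01 -0.13  6.56] roll 0.0 jaw -95.0 j7 -62.7 t 26.65
```

View pics/w13.png

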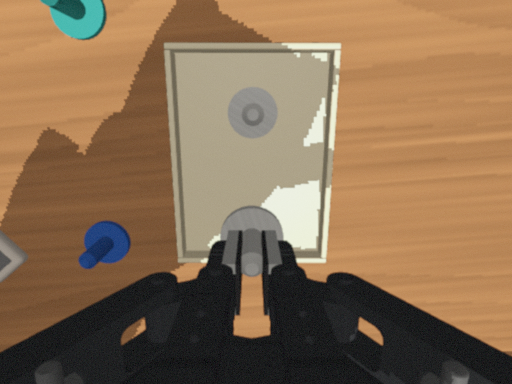

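w13: pin_long stands at (252,112). pin_short hangs upright at (252,245) over free tray floor. Lowering.

```bash
python3 -m inch '[[[0,-0.1,3],0,5],[[0,-0.1,5.5],0,5],[[0,-0.1,6.3],0,5],[[0,-0.1,6.55],0,5],[[0,-0.1,6.6],0,5],[[0,-0.1,6.6],0,5]]'; python3 -m inch '[[[0,0,0],0,28],[[0,0,0],0,28],[[0,0,0],0,28],[[0,0,-3],0,28],[[0,0,-7],0,28],[[0,0,-11],0,28],[[0,0,-14],0,28],[[0,0,-14],0,28]]'; python3 -c "
from h import *
to(.33,-.37,.25,85)"
```

```text
time_s: 27.25
ee_pos: [0.4544, -0.3699, 0.0214]
ee_rot: [[-0.087, -0.996, 0.001], [-0.996, 0.087, -0.0], [0.0, -0.001, -1.0]]
ft_force: [-0.6, 1.0, 0.7]
gripper_width: 0.107
time_s: 28.05
ee_pos: [0.4553, -0.3708, 0.1636]
ee_rot: [[-0.087, -0.996, 0.005], [-0.996, 0.087, -0.004], [0.003, -0.005, -1.0]]
ft_force: [0.5, -0.0, -0.5]
gripper_width: 0.278
shift [ 1.04 12.45 -8.7 ] roll -0.0 jaw -95.0 j7 -62.2 t 28.05
```

```bash
python3 -m inch '[[[0.8,4,-3],0,28],[[1,8,-6],0,28],[[1,11,-8],0,28],[[1,11,-8],0,28],[[1,11,-8],0,28]]'; python3 - <<'E'
from h import *
t=snapshot('top'); s=snapshot('scene')
a=cv2.resize(t[95:255,60:450],(780,320),interpolation=cv2.INTER_CUBIC); b=cv2.resize(s[130:280,70:420],(653,280),interpolation=cv2.INTER_CUBIC)
o=np.zeros((600,780,3),np.uint8); o[:320]=a; o[320:,:653]=b; cv2.imwrite('pics/fin.png',o[:,:,::-1])
for n,z in dict(arrow_long=.032,arrow_short=.032,insert=.016,pin_long=.01,pin_short=.01,tray=.036,badge=.01,eraser=.01).items():
  for d in spotter.cut_out(n,'top'): print(n,round(d['score'],2),d['box'],rect('top',d['pixels'],z)[0])
E
```

```text
time_s: 28.55
ee_pos: [0.3437, -0.3703, 0.2396]
ee_rot: [[-0.088, -0.996, 0.001], [-0.996, 0.088, -0.0], [0.0, -0.001, -1.0]]
ft_force: [0.1, 0.8, -0.8]
gripper_width: 0.282
arrow_long 0.81 [89.7, 237.9, 108.0, 265.5] [384.6 337.7  72.6  34.7   7.8]
arrow_long 0.71 [203.0, 119.9, 213.9, 150.4] [651.7  87.3  74.5  33.    0.9]
arrow_long 0.61 [108.9, 117.1, 127.0, 151.4] [655.5 303.4  76.5  37.3  -0.1]
arrow_long 0.46 [378.5, 176.6, 430.6, 242.9] [ 483.6 -366.9  148.4  115.1   -4.9]
arrow_short 0.53 [231.7, 131.1, 246.3, 152.8] [640.   23.8  46.5  29.5 -20.2]
insert 0.57 [83.2, 183.9, 106.6, 204.4] [517.6 355.8  50.1  48.9 -43.1]
pin_long 0.56 [397.9, 188.1, 416.2, 203.0] [ 517.5 -379.7   41.5   31.2  -89.6]
pin_short 0.71 [345.5, 226.6, 360.9, 239.4] [ 429.  -253.9   32.2   31.3  -45.7]
pin_short 0.65 [351.5, 158.8, 365.2, 171.4] [ 589.1 -268.3   31.9   31.4   -1.2]
pin_short 0.43 [395.4, 218.4, 412.6, 229.6] [ 454.4 -371.2   38.5   33.1  -89.7]
tray 0.6 [199.3, 111.0, 250.4, 159.1] [656.1  52.8 128.7 112.7 -89.5]
badge 0.71 [303.6, 218.9, 330.5, 244.6] [ 433.3 -162.8   51.    34.2   34.5]
eraser 0.49 [234.3, 192.6, 255.8, 204.8] [511.2   2.6  45.   23.8 -89.6]
```

View pics/fin.png

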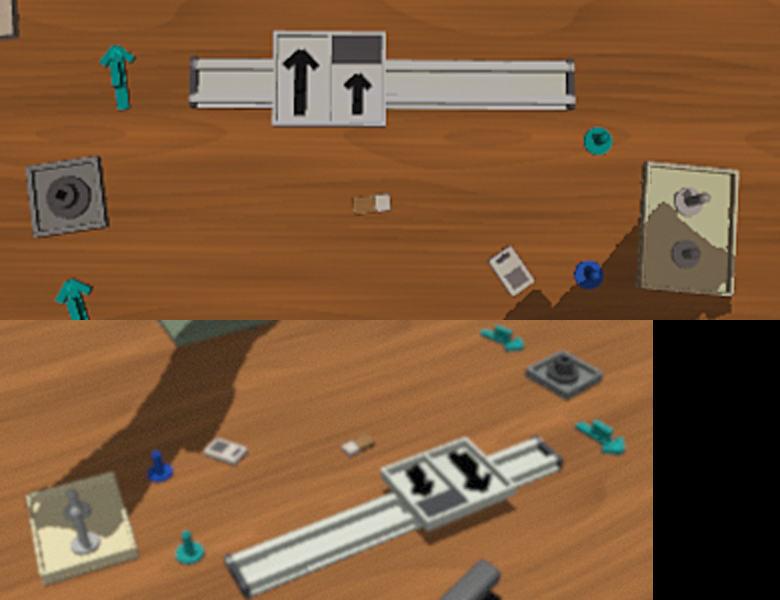

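The final picture shows both arrows flat in their bays (300,80 and 358,93), the insert in the keeper (68,195) and both pins upright in the enamel tray (690,200 and 686,253). The badge, eraser and look-alikes are where they were.

```bash
python3 -c "
from h import *
print(finish_job())"
```

```text
the job is handed in; nothing more can be done
None
```

The job is done and handed in at about 29 s of robot time, well under the 131 s limit, and `finish_job` gave no verdict. I worked in the order you listed:
- **Arrows:** the long one, then the short one, each went into its bay of the tray.
- **Insert:** it was lowered into the keeper until it touched the floor with a 14 N reading, then released.
- **Pins:** pin_long, then pin_short, were stood in the enamel tray.

**Last checks:** the final top and scene pictures show both arrows flat in their bays, the insert flat in the keeper, and both pins upright. The badge measured within 1 mm of its first position. So did the eraser, though its angle read about 7° differently on a low-score (0.49) detection. In the pictures it lies as before. The turquoise and blue look-alikes were not touched; the networks still report them under the real names, as warned. The tray read within 2 mm of where it began.

**Readings that did not match exactly:** the gripper read the hub at 24 mm instead of 28, and the tabs and pin shafts 1–3 mm thin. All the grasps held anyway. The fingertips also pressed down with 7–16 N while gripping, within the limits.

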